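# Release a glued push block from its fixture and hold it up level

### The arm

A 7-joint arm with a two-finger parallel gripper is mounted at the origin on the work surface. World frame = base frame: x ahead of the robot, y to its left, z up, the work surface at z = 0. Lengths are in m, angles in rad, forces in N, time in s.
With the tool pointing down it reaches from about 0.425 to 0.875 m from the base axis. Payload 4.7 kg.
Tool frame: the origin (TCP) lies midway between the tips of the shut fingers; the grasp point (between the pads) lies 19 mm behind it; z points along the fingers, x is the direction in which the jaws open and shut, and the axes are right-handed (so a half turn about z gives the same grasp; the last joint's range is limited). The gripper opens to 87 mm and grips with 3 to 60 N. Pads are 19 mm wide; open, the fingers measure 117 mm over their backs; the gripper's body (75 mm by 190 mm) begins 51 mm behind the grasp point.
Start: joints at [-1.225, 0.321, -0.07, 1.45, 0.023, 1.371, -0.057], TCP at [0.212, 0.615, 0.223] pointing down, gripper open.
Joint ranges: [-2.86, 2.86], [-0.3, 2.09], [-1.38, 1.24], [0.06, 2.45], [-1.56, 4.7], [0.09, 2.05], [-2.69, 2.69]. Speed limits (rad/s): [2.57, 2.57, 3.14, 3.14, 3.14, 3.14, 3.14].

### API

Orientations are given as a rotation vector (axis times angle).
In Python, from bench import get_state, eyes, ticket gives the robot as it stands.
- The arm moves only by the tool carry_out, never from a script. Its argument "motion" is a list of rows, each a list of 2 entries, a list of its own where there are three numbers: the shift along the world's x, y, z in m, then the turn about the world's z in rad. A call has 1 to 20 rows; each row is the pose to reach, as a shift and turn from the pose commanded when the call began; what a row does not reach only later rows make up. A row lasts 1/10 s, in which the tool goes at most 50 mm and 8.59 degrees, less where a joint would pass 70% of its speed; a pose out of reach is approached as far as the arm can. A call with a gripper value outside its range is refused whole. "grip" is the gripper command: -1 is fully open, 1 is shut, values between are in proportion, set as the call begins (left out, the last holds). The fingers move at their own pace and stop on an object; "squeeze" is the grip in N (left out, the last holds). Time passes only in rows, so rows that repeat a pose let the fingers close. It gives the time, the measured TCP pose, the force and the opening at its end, in the units of the state.
- get_state(): the state, without advancing time (a new reading comes with each control period).
- eyes.get_image(name): name is "scene" or "top" or "wrist"; returns a dict with "pixels" (400x640x3 uint8, blue, green, red), "mtx" (3x3 intrinsics, pixels), "extrinsics" (4x4, takes a point from camera to world coordinates). Camera axes: x right, y down, z forward; pixel columns grow to the right and rows downward; lengths in m; the calibration is good to about 2 mm. A picture is of the moment at which its call begins. There is no depth.
- ticket.close_job(): hands the job in, once; it reports no verdict.
The state is a dict: "time": time; "joint_positions": joint angles; "qd": joint speeds; "joint_torque": joint torques, N m; "position": TCP position; "tool_rot": TCP orientation; "ft_force": force on the tool from outside, world axes, zero at the start; "torque": the same for the moment, N m; "grip_width": opening from 0.0 (shut) to 1.0 (fully open).
Only numpy, scipy, OpenCV 4.12 (cv2) and the standard library are available. Lean on these libraries where they do the work, as an engineer would, in place of code of your own. Each camera call takes 0.05 s, during which the arm holds its last target. There are 200 camera calls.

### The job

The glue on the wooden push block is dry: crank the dark handwheel of the gluing fixture counter-clockwise (seen from above) until its red marker points at the green mark on the dial, which draws the blue jaw back off the block. Then grasp the push block by its dark handle, lift it straight up until it is at least 10 cm clear of its seat, and finish while still holding it there in the gripper, level and still, above the fixture. Do not tip the block, leave the wheel at the mark, and leave the glue bottle, steel weight, screwdriver and wooden ring where they are.

Things in the scene. Friction and masses are not known exactly. Their poses are not given: they have to be found in the camera images.
- fixture: gluing fixture, fixed to the bench: plywood base 230 (x) x 300 (y) x 18 mm; origin at the centre of its underside, z up, x and y along its sides, yaw within 0.6 rad. In its frame the handwheel's axis is at y = -85 mm, the seat of the block at y = +75 mm, both at x = 0. Round the handwheel: a dial plate 112 mm across, its top 34 mm above the bench, with ticks and one green mark
- seat (a point): centre of the push block's seat, on top of the base, 18 mm above the bench. A fence 12 mm high stands on its +y side and stops 12 mm high beyond both ends of the block
- toe_edge (a point): tip of the blue jaw's toe, in the middle of its length; the jaw (120 mm long in x) stands on the seat's -y side and its toe hooks over the block's sole, in the way of a finger until drawn back. The jaw's top is 42.5 mm above the bench
- wheel (a joint): handwheel angle, rad: grows counter-clockwise seen from above; starts between 0 and 0.7. The red marker points along the fixture's +x at 0 and at the green mark at 3.0 (stop at 4.0). Each rad draws the jaw 8 mm to the fixture's -y; the toe is clear of the sole from 1.8 on. It turns stiffly (0.1 N m) and stays where it is left
- wheel_rim (a point): centre of the handwheel on its upright axis, half-way up its rim, 67 mm above the bench. A dark solid disc 60 mm across with a rim 14 mm high (60 to 74 mm above the bench), a low hub on top up to 78 mm, a red bar from hub to rim; grip it across the rim from above, at any yaw. Below it a grey post 42 mm across
- block_grip (a point): grip point in the push block's handle, over its balance point, 46 mm above its underside (64 mm above the bench when seated). Axes: x along the block, z up; when seated parallel to the fixture's. Light wooden sole 180 (x) x 70 x 14 mm, 32 mm below this point; dark handle 28 mm wide in y, from 68 mm behind to 52 mm ahead of this point in x, top 22 mm above it; about 0.3 kg
- bottle_mid (a point): middle of a white glue bottle, 60 mm across, 150 mm tall, upright on the bench; to be left alone
- weight_mid (a point): middle of a bright steel cylinder, 64 mm across, 110 mm tall, upright on the bench; to be left alone
- driver_mid (a point): a screwdriver lying on the bench, about its middle; to be left alone
- ring_mid (a point): middle of a wooden ring, 90 mm across, 28 mm high, lying on the bench; to be left alone
Not all that is in view belongs to the job. What is shaped like the part that bears block_grip but pink or purple is not meant.

How it is judged:
By the outcome, as a careful person would: the job done as asked, in the order asked, and still so for the second after the job is handed in, while the arm keeps its last pose, push and grip.
It also fails if it takes over 59 s, if anything falls off the work surface, if the arm or the gripper's body presses on something with over 40 N, if the wrist force passes 120 N, or if a joint passes its speed limit or range.

## Working session

There is one attempt and no reset: what is moved stays moved. The work goes in short steps, Python scripts to look and compute and a tool call to move; the robot and the scene stay as the last step left them, time stands still between calls to the robot, and variables do not carry over. Pictures are saved under pics/ and viewed, about 8 in all and at most 12, crops included, and the job is handed in when it is done.

Besides the shell and the picture viewer there is one more tool, called after "Emit:" by a JSON object that holds its "name" and its "arguments". carry_out: Moves the arm, as the interface text tells. Its arguments: {"type":"object","properties":{"motion":{"type":"array","items":{"type":"array"}},"grip":{"type":"number"},"squeeze":{"type":"number"}},"required":["motion"]}

```bash
mkdir -p pics; ls; cat > h.py <<'E'
import numpy as np, cv2
from bench import get_state, eyes, ticket
def shot(name, save=None):
    d=eyes.get_image(name); im=np.array(d["pixels"]); 
    if save: cv2.imwrite("pics/"+save,im)
    return im,np.array(d["mtx"]),np.array(d["extrinsics"])
def ray(K,T,uv,z):
    d=T[:3,:3]@np.linalg.solve(K,[uv[0],uv[1],1]); o=T[:3,3]
    return o+d*(z-o[2])/d[2]
def proj(K,T,p):
    c=T[:3,:3].T@(np.asarray(p)-T[:3,3]); q=K@c; return q[:2]/q[2]
E
python3 - <<'E'
from h import *
for n in("top","scene"):
    im,K,T=shot(n,n+"0.png"); np.savez(n+"0.npz",im=im,K=K,T=T); print(n,K.round(1).tolist(),T.round(3).tolist())
s=get_state(); print(s)
E
```

```text
pics
top [[461.9, 0.0, 319.0], [0.0, 461.9, 200.8], [0.0, 0.0, 1.0]] [[0.01, -0.989, 0.149, 0.335], [-1.0, -0.011, -0.012, -0.012], [0.013, -0.149, -0.989, 1.358], [0.0, 0.0, 0.0, 1.0]]
scene [[463.3, 0.0, 314.6], [0.0, 463.3, 203.3], [0.0, 0.0, 1.0]] [[0.823, 0.331, -0.462, 1.177], [0.568, -0.495, 0.657, -0.891], [-0.011, -0.803, -0.595, 0.864], [0.0, 0.0, 0.0, 1.0]]
{'time': 0.1, 'joint_positions': array([-1.22490366,  0.32173911, -0.07006669,  1.45156601,  0.02257083,
        1.37081454, -0.05690636]), 'qd': array([-0.00050624, -0.00247598, -0.00063176, -0.00248447, -0.00052925,
        0.0007977 ,  0.00103213]), 'joint_torque': array([-8.37840184e-05, -4.92569697e+01, -4.05725967e-01, -3.13402498e+01,
       -6.42299443e-02,  3.94159800e-02,  6.86020371e-05]), 'position': array([0.21161165, 0.61405249, 0.22157055]), 'tool_rot': array([ 2.55691398e+00,  1.82347941e+00, -2.15785502e-03]), 'ft_force': array([0.07738454, 0.15310391, 0.13703285]), 'torque': array([0.02658822, 0.01743322, 0.01058307]), 'grip_width': 0.9980110893190847}
```

View pics/top0.png

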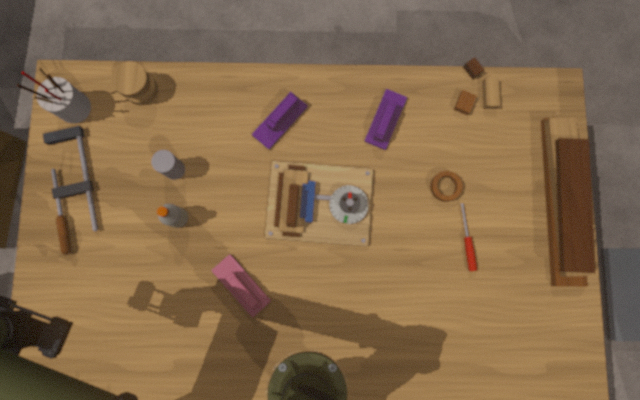

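View pics/scene0.png

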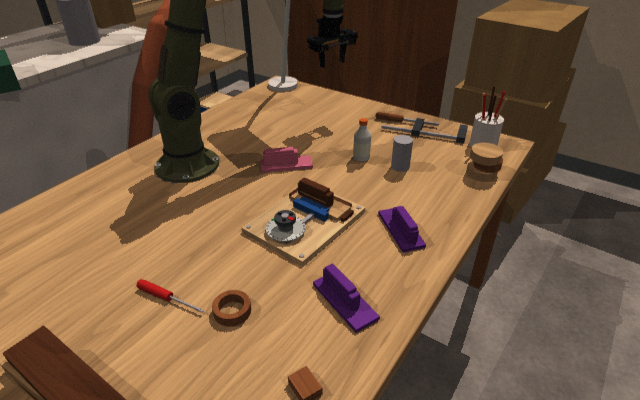

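Top: block with dark handle at (292,205), blue jaw (310,201), wheel (349,203), bottle (170,215), weight (168,163), ring (447,186), driver (468,240). Candidates for the push block are brown (292,205), purple (282,120) and (386,120), and pink (241,287). I choose the brown one, in the fixture.

```bash
python3 - <<'E'
from h import *
a=np.load("top0.npz"); im,K,T=a["im"],a["K"],a["T"]
c=im[150:255,255:385]; cv2.imwrite("pics/crop1.png",cv2.resize(c,None,fx=6,fy=5.7,interpolation=cv2.INTER_CUBIC)[:600])
hsv=cv2.cvtColor(im,cv2.COLOR_BGR2HSV); g=hsv[150:255,255:385].reshape(-1,3)
def m(lo,hi):
    k=cv2.inRange(hsv,lo,hi); k[:150]=0;k[255:]=0;k[:,:255]=0;k[:,385:]=0; return k
for n,k in (("green",m((45,90,60),(85,255,255))),("red",m((0,150,70),(6,255,255))|m((174,150,70),(180,255,255))),("blue",m((100,120,60),(125,255,255)))):
    p=np.argwhere(k)[:,::-1]; print(n,len(p),p.mean(0) if len(p) else "", cv2.minAreaRect(p.astype(np.float32)) if len(p) else "")
for uv in [(270,161),(374,169),(371,244),(265,236)]: print(ray(K,T,uv,.018))
print(im[225,330],im[225,365],im[150,330],im[255,330],im[180,300],im[205,320])
E
```

```text
green 10 [345.1 219. ] ((345.1499938964844, 219.05003356933594), (1.5811388492584229, 4.427187919616699), 18.434947967529297)
red 16 [349.5 195. ] ((349.5, 195.0), (4.0, 3.0), 90.0)
blue 57 [309.50877193 201.26315789] ((309.5, 201.5), (37.0, 5.0), 90.0)
[0.65548047 0.11912631 0.018     ]
[ 0.63507216 -0.18985707  0.018     ]
[ 0.41287047 -0.17932866  0.018     ]
[0.43280307 0.12793692 0.018     ]
[ 99 139 169] [ 98 137 166] [ 84 131 164] [ 82 126 160] [ 87 133 166] [102 142 173]
```

View pics/crop1.png

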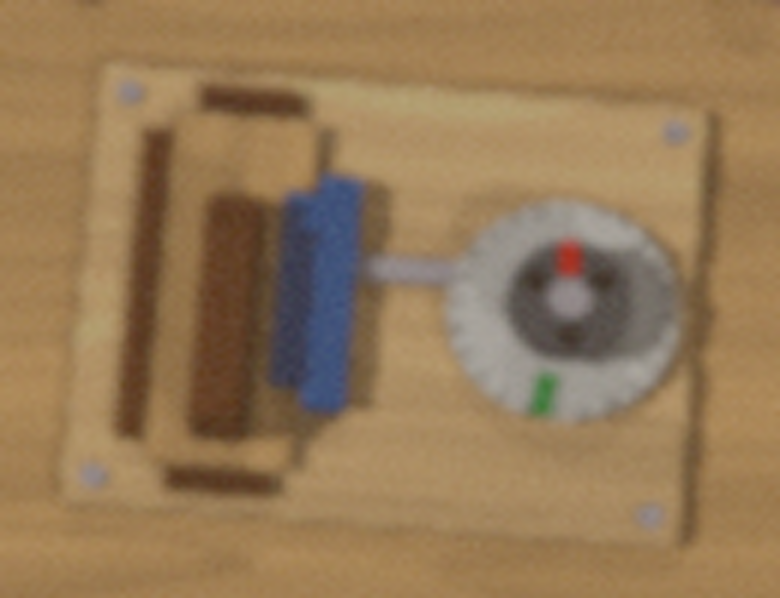

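Crop: the brown block sits between the stops, with its handle at crop (228,315) and the blue jaw hooked over it. The marker is red, pointing up, and the green mark is at (543,395). Next I compute the poses.

```bash
python3 - <<'E'
from h import *
a=np.load("top0.npz"); K,T=a["K"],a["T"]
f=lambda u,v:(255+u/6-.4,150+v/5.7-.4)
P=[ray(K,T,f(*c),.018)[:2] for c in [(105,65),(712,112),(687,545),(62,500)]]
model=np.array([[.115,.15],[.115,-.15],[-.115,-.15],[-.115,.15]])
P=np.array(P); c=P.mean(0); H=(model).T@(P-c); yaw=np.arctan2(H[0,1]-H[1,0],H[0,0]+H[1,1])
R=np.array([[np.cos(yaw),-np.sin(yaw)],[np.sin(yaw),np.cos(yaw)]])
print("fix",c,yaw,(P-c-model@R.T).round(4).tolist())
print("wheel pred",c+R@[0,-.085],"hub img",ray(K,T,f(570,297),.078),"red",ray(K,T,f(570,258),.077),"dial",ray(K,T,f(563,310),.034))
L=lambda p:(R.T@(np.array(p)[:2]-c)).round(4)
print("green local",L(ray(K,T,f(543,395),.034)),"red",L(ray(K,T,f(570,258),.077)),"hub",L(ray(K,T,f(570,297),.078)))
for n,q,z in [("handle +x end",(235,195),.086),("handle -x end",(218,438),.086),("jaw",(333,293),.0425),("stop+x",(253,100),.03),("stop-x",(222,481),.03),("screwTL",(130,92),.018),("screwBR",(650,517),.018),("screwTR",(676,133),.018),("screwBL",(92,476),.018)]: print(n,L(ray(K,T,f(*q),z)))
print("grip pred",c+R@[0,.075])
# scene-view check
a=np.load("scene0.npz"); K,T=a["K"],a["T"]; im=a["im"].copy()
for l,z in [((0,-.085),.078),((0,.075),.086),((.115,.15),.018),((.115,-.15),.018),((-.115,-.15),.018),((-.06,.075),.086),((.06,.075),.086)]:
    u=proj(K,T,[*(c+R@l),z]); cv2.circle(im,tuple(int(round(x*16)) for x in u),16,(0,255,255),-1,shift=4)
cv2.imwrite("pics/crop2.png",cv2.resize(im[165:270,235:370],None,fx=5.5,fy=5.5,interpolation=cv2.INTER_CUBIC))
E
```

```text
fix [ 0.53203216 -0.03013377] -0.0664981977496615 [[-0.0012, 0.001], [-0.0025, -0.0002], [0.002, -0.0016], [0.0017, 0.0009]]
wheel pred [ 0.52638398 -0.11494591] hub img [ 0.52706049 -0.11258799  0.078     ] red [ 0.54666678 -0.11267276  0.077     ] dial [ 0.52692985 -0.11266602  0.034     ]
green local [-0.0437 -0.076 ] red [ 0.0201 -0.0814] hub [ 0.0005 -0.0826]
handle +x end [0.0376 0.0772]
handle -x end [-0.0822  0.0749]
jaw [-0.0008  0.0286]
stop+x [0.0983 0.0758]
stop-x [-0.0987  0.0742]
screwTL [0.1004 0.1373]
screwBR [-0.1001 -0.1328]
screwTR [ 0.0999 -0.1333]
screwBL [-0.1001  0.1377]
grip pred [0.53701585 0.04470046]
```

View pics/crop2.png

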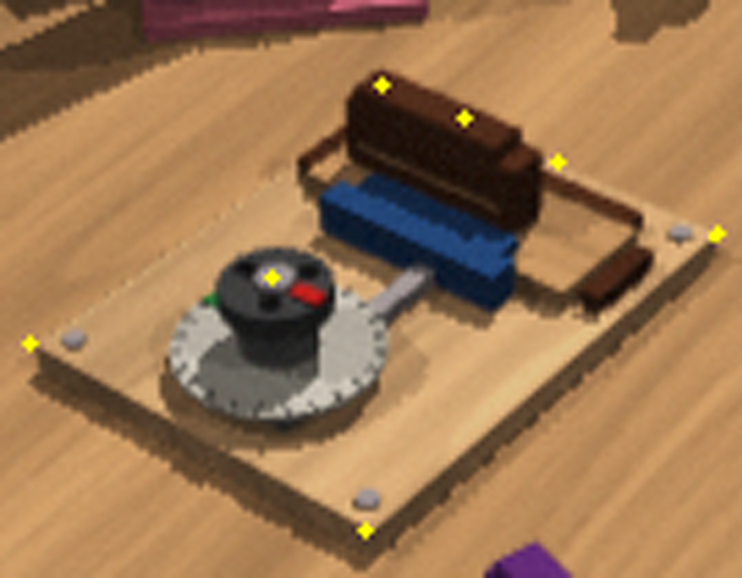

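Fixture: centre (0.532,-0.028), yaw -0.066. Screws and hub agree once y is shifted 2 mm. Wheel is at (0.5265,-0.113), angle about 0.06. Grip point is about (0.523,0.048). I start the wheel grasp wound back about -1.47 rad so that one stroke does the whole turn.

Emit:
{"name": "carry_out", "arguments": {"motion": [[[0.02,-0.02,0],-0.1],[[0.05,-0.05,0],-0.22],[[0.08,-0.08,0],-0.36],[[0.11,-0.115,0],-0.5],[[0.14,-0.15,0],-0.65],[[0.17,-0.185,0],-0.79],[[0.195,-0.22,0],-0.93],[[0.22,-0.255,0],-1.07],[[0.24,-0.29,0],-1.21],[[0.255,-0.33,0],-1.35],[[0.265,-0.37,0],-1.49],[[0.275,-0.41,0],-1.63],[[0.285,-0.45,0],-1.77],[[0.295,-0.49,0],-1.91],[[0.3,-0.535,0],-2.05],[[0.305,-0.58,0],-2.2],[[0.31,-0.62,0],-2.35],[[0.313,-0.66,0],-2.5],[[0.315,-0.695,0],-2.64],[[0.315,-0.715,0],-2.78]], "grip": -1}}

```text
time: 2.1
position: [0.5261, -0.1043, 0.2225]
tool_rot: [2.243, -2.199, 0.001]
ft_force: [0.1, -0.5, -0.3]
grip_width: 1.0
```

Emit:
{"name": "carry_out", "arguments": {"motion": [[[0.0,-0.008,-0.03],-0.1],[[0.0,-0.012,-0.06],-0.12],[[0,-0.012,-0.07],-0.12],[[0,-0.012,-0.07],-0.12],[[0,-0.012,-0.07],-0.12]]}}

```text
time: 2.6
position: [0.5274, -0.112, 0.1535]
tool_rot: [-2.12, 2.318, -0.001]
ft_force: [0.6, 0.2, -0.3]
grip_width: 1.003
```

```bash
python3 - <<'E'
from h import *
s=get_state(); print(s["time"],s["position"],s["tool_rot"],s["joint_positions"].round(3))
im,K,T=shot("wrist","w1.png"); np.savez("w1.npz",im=im,K=K,T=T)
for p in [(.5265,-.1127,.078),(.5227,.0478,.086)]: print(proj(K,T,p))
E
```

```text
2.6 [ 0.52741932 -0.1120221   0.15347616] [-2.12001150e+00  2.31760312e+00 -1.11633185e-03] [-0.485  0.149  0.706  1.841 -0.104  1.188 -1.405]
[317.37638868 208.26337965]
[109.08230183 233.66164767]
```

View pics/w1.png

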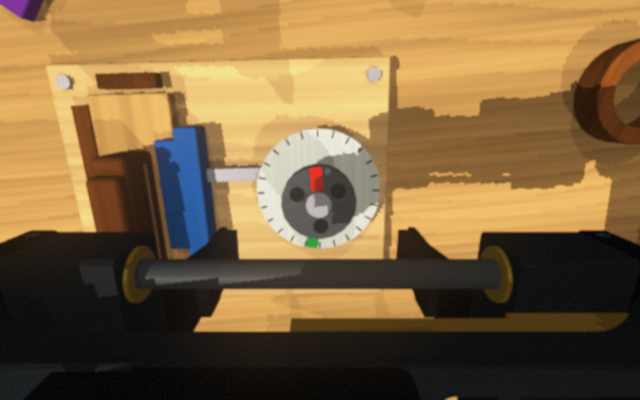

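Wrist view: hub at (318,205) against predicted (317,208), within about 1 mm. Marker at (316,180), green at (313,243).

```bash
cat >> h.py <<'E'
def wang(im,K,T,yaw=-.066,c=(.5265,-.1127)):
    hsv=cv2.cvtColor(im,cv2.COLOR_BGR2HSV); u,v=proj(K,T,(*c,.074)); yy,xx=np.mgrid[:im.shape[0],:im.shape[1]]
    near=((xx-u)**2+(yy-v)**2<85**2)
    r=near&(((hsv[...,0]<6)|(hsv[...,0]>174))&(hsv[...,1]>170)&(hsv[...,2]>90))
    g=near&((hsv[...,0]>45)&(hsv[...,0]<85)&(hsv[...,1]>110)&(hsv[...,2]>50))
    out={}
    for n,m,z in(("red",r,.076),("green",g,.034)):
        if m.sum()<5: continue
        p=ray(K,T,(xx[m].mean(),yy[m].mean()),z)[:2]-c; out[n]=(int(m.sum()),p.round(4).tolist(),round((np.arctan2(p[1],p[0])-yaw)%(2*np.pi),3))
    return out
E
python3 - <<'E'
from h import *
a=np.load("w1.npz"); K,T=a["K"],a["T"]
print(ray(K,T,(318,205),.078)); print(wang(a["im"],K,T)); print(wang(a["im"],K,T,c=tuple(ray(K,T,(318,205),.078)[:2])))
E
```

```text
[ 0.52908604 -0.11341195  0.078     ]
{'red': (269, [0.0235, -0.0009], np.float64(0.026)), 'green': (96, [-0.0468, 0.0095], np.float64(3.007))}
{'red': (269, [0.0209, -0.0002], np.float64(0.055)), 'green': (96, [-0.0494, 0.0102], np.float64(3.004))}
```

Emit:
{"name": "carry_out", "arguments": {"motion": [[[0,-0.001,-0.03],0],[[0,-0.001,-0.06],0],[[0,-0.001,-0.085],0],[[0,-0.001,-0.1],0],[[0,-0.001,-0.104],0],[[0,-0.001,-0.104],0]]}}

```text
time: 3.25
position: [0.5274, -0.1134, 0.0492]
tool_rot: [-2.119, 2.319, -0.001]
ft_force: [-0.1, 0.3, 0.3]
grip_width: 0.998
```

Emit:
{"name": "carry_out", "arguments": {"motion": [[[0,0,0],0],[[0,0,0],0],[[0,0,0],0],[[0,0,0],0],[[0,0,0],0],[[0,0,0],0],[[0,0,0],0],[[0,0,0],0]], "grip": 1, "squeeze": 30}}

```text
time: 4.05
position: [0.5271, -0.113, 0.049]
tool_rot: [-2.119, 2.319, 0.0]
ft_force: [-0.7, 3.0, 5.7]
grip_width: 0.675
```

Gripped at 59 mm. First part of the crank.

Emit:
{"name": "carry_out", "arguments": {"motion": [[[0,0,0],0.06],[[0,0,0],0.16],[[0,0,0],0.28],[[0,0,0],0.4],[[0,0,0],0.52],[[0,0,0],0.64],[[0,0,0],0.76],[[0,0,0],0.88],[[0,0,0],0.96],[[0,0,0],1.0],[[0,0,0],1.0]]}}

```text
time: 5.15
position: [0.5275, -0.1138, 0.049]
tool_rot: [2.972, -1.019, 0.003]
ft_force: [1.3, 0.7, 3.7]
grip_width: 0.677
```

```bash
python3 - <<'E'
from h import *
s=get_state(); print(s["position"],s["tool_rot"],s["ft_force"],s["torque"],s["joint_positions"].round(2))
for n in ("top","wrist"):
    im,K,T=shot(n,n+"2.png"); print(n,wang(im,K,T,c=(.527,-.1127)))
E
```

```text
[ 0.52745028 -0.11383208  0.04896801] [ 2.97163089e+00 -1.01908647e+00  2.54862229e-03] [1.34114233 0.68065267 3.71705815] [ 0.15925011 -0.01631228  0.11307848] [-0.3   0.26  0.52  1.94 -0.16  0.98 -0.37]
top {}
wrist {'red': (793, [0.0132, 0.0167], np.float64(0.966))}
```

Emit:
{"name": "carry_out", "arguments": {"motion": [[[0,0,0],0.06],[[0,0,0],0.16],[[0,0,0],0.28],[[0,0,0],0.4],[[0,0,0],0.52],[[0,0,0],0.64],[[0,0,0],0.76],[[0,0,0],0.88],[[0,0,0],1.0],[[0,0,0],1.12],[[0,0,0],1.24],[[0,0,0],1.36],[[0,0,0],1.48],[[0,0,0],1.6],[[0,0,0],1.72],[[0,0,0],1.82],[[0,0,0],1.9],[[0,0,0],1.94],[[0,0,0],1.94],[[0,0,0],1.94]]}}

```text
time: 7.25
position: [0.529, -0.1133, 0.049]
tool_rot: [2.518, 1.873, 0.005]
ft_force: [4.9, 1.6, -0.0]
grip_width: 0.675
```

```bash
python3 - <<'E'
from h import *
s=get_state(); print(s["position"],s["tool_rot"],s["ft_force"],s["torque"],s["joint_positions"].round(2))
for n in ("wrist",):
    im,K,T=shot(n,n+"3.png"); print(n,wang(im,K,T,c=(.527,-.113)))
    cv2.imwrite("pics/w3c.png",im)
E
```

```text
[ 0.52899893 -0.113285    0.04899751] [2.51799031 1.87316386 0.00522908] [ 4.94197079  1.61569244 -0.04524998] [ 0.07072442 -1.04669143  0.13323062] [-0.07  0.24  0.26  1.93 -0.08  0.97  1.5 ]
wrist {'red': (779, [-0.019, 0.0036], np.float64(3.022)), 'green': (20, [-0.0312, 0.0056], np.float64(3.03))}
```

View pics/w3c.png

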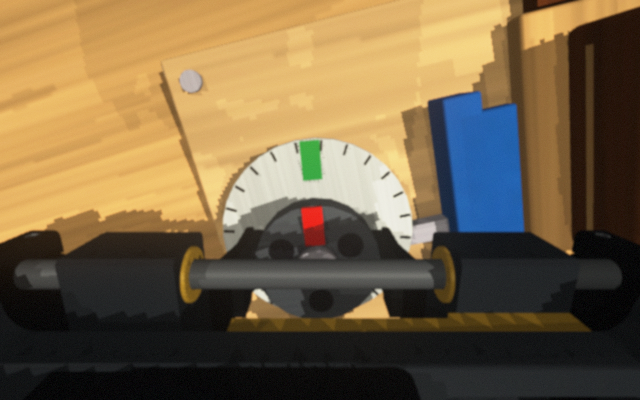

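Marker (313,227) lines up with green (311,160), and the jaw is drawn back. Release and rise.

Emit:
{"name": "carry_out", "arguments": {"motion": [[[0,0,0],0],[[0,0,0],0],[[0,0,0],0],[[0,0,0],0],[[0,0,0],0],[[0,0,0.01],0],[[0,0,0.04],0],[[0,0,0.08],0],[[0,0,0.11],0],[[0,0,0.12],0]], "grip": -1}}

```text
time: 8.3
position: [0.5289, -0.114, 0.1731]
tool_rot: [2.517, 1.872, 0.008]
ft_force: [0.5, -0.0, -0.1]
grip_width: 1.001
```

Emit:
{"name": "carry_out", "arguments": {"motion": [[[0,0.02,0],0.05],[[0,0.05,0],0.1],[[-0.002,0.09,0],0.16],[[-0.004,0.13,0],0.22],[[-0.004,0.155,0],0.226],[[-0.004,0.161,0],0.226],[[-0.004,0.161,0],0.226],[[-0.004,0.161,0],0.226]]}}

```text
time: 9.1
position: [0.5223, 0.0462, 0.1678]
tool_rot: [-2.294, -2.146, 0.003]
ft_force: [0.2, -0.1, -0.0]
grip_width: 1.001
```

```bash
python3 - <<'E'
from h import *
s=get_state(); print(s["position"],s["tool_rot"],s["ft_force"],s["joint_positions"].round(2))
im,K,T=shot("wrist","w4.png"); np.savez("w4.npz",im=im,K=K,T=T); print(wang(im,K,T,c=(.5275,-.113)))
c=np.array([.532,-.028]);R=np.array([[.9978,.066],[-.066,.9978]])
for l,z in [((-.0143,.075),.086),((.0377,.089),.086),((.0377,.061),.086),((-.0823,.089),.086),((-.0823,.061),.086)]: print(l,proj(K,T,(*(c+R@l),z)).round(1))
E
```

```text
[0.5223005  0.04621814 0.16780179] [-2.29419149 -2.14594373  0.00263042] [ 0.1586993  -0.12199606 -0.01060678] [-0.25  0.09  0.12  1.84 -0.01  1.22  1.37]
{'red': (240, [-0.0192, 0.004], np.float64(3.0)), 'green': (253, [-0.0419, 0.0085], np.float64(3.008))}
(-0.0143, 0.075) [319.9 202.8]
(0.0377, 0.089) [336.5 262.6]
(0.0377, 0.061) [303.  262.5]
(-0.0823, 0.089) [339.1 114.2]
(-0.0823, 0.061) [301.1 114.2]
```

View pics/w4.png

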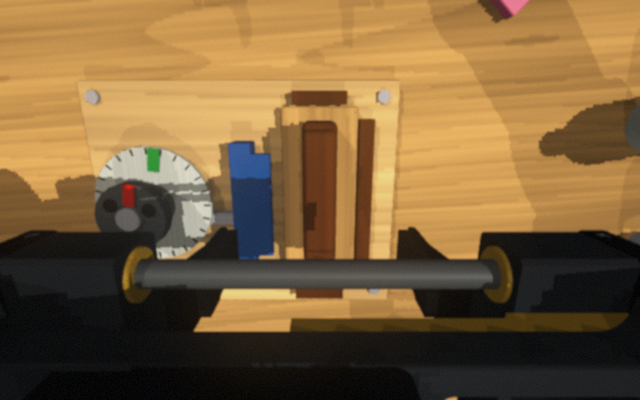

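Wheel at 3.00 after release. The handle is at columns 302–337 as predicted, but its -x end is at row 121 against predicted 114. I check that x offset.

```bash
python3 - <<'E'
from h import *
c=np.array([.532,-.028]);R=np.array([[.9978,.066],[-.066,.9978]])
L=lambda p:((p[:2]-c)@R).round(4)
a=np.load("w4.npz");K,T=a["K"],a["T"]
for n,q,z in [("screw",(93,97),.018),("screw",(384,97),.018),("edge",(240,81),.018),("handle end",(320,121),.086),("handle end z80",(320,121),.080),("hub",(128,219),.078),("sole end",(318,106),.032)]: print(n,L(ray(K,T,q,z)))
a=np.load("scene0.npz");K,T=a["K"],a["T"]
g=lambda u,v:(235+u/5.5-.4,165+v/5.5-.4)
for n,q,z in [("top far end",(370,76),.086),("top step",(512,132),.086),("lower front",(535,160),.075),("front foot",(530,222),.035),("screw+x+y",(680,233),.018),("screw+x-y",(368,500),.018)]: print(n,L(ray(K,T,g(*q),z)))
E
```

```text
screw [-0.0968 -0.1356]
screw [-0.0969  0.1349]
edge [-0.1109  0.002 ]
handle end [-0.0774  0.0749]
handle end z80 [-0.0772  0.075 ]
hub [ 0.0021 -0.0843]
sole end [-0.0887  0.0736]
top far end [-0.0684  0.0748]
top step [0.0268 0.0793]
lower front [0.0429 0.0785]
front foot [0.0422 0.0756]
screw+x+y [0.1002 0.1362]
screw+x-y [ 0.1013 -0.1342]
```

Emit:
{"name": "carry_out", "arguments": {"motion": [[[0.002,0.001,0],0],[[0.002,0.001,-0.02],0],[[0.002,0.001,-0.05],0],[[0.002,0.001,-0.08],0],[[0.002,0.001,-0.105],0],[[0.002,0.001,-0.118],0],[[0.002,0.001,-0.122],0],[[0.002,0.001,-0.122],0]], "grip": -0.4}}

```text
time: 9.95
position: [0.5251, 0.0482, 0.0468]
tool_rot: [2.294, 2.146, 0.0]
ft_force: [0.2, 0.7, 0.4]
grip_width: 0.698
```

Emit:
{"name": "carry_out", "arguments": {"motion": [[[0,0,0],0],[[0,0,0],0],[[0,0,0],0],[[0,0,0],0],[[0,0,0],0],[[0,0,0],0],[[0,0,0],0],[[0,0,0],0]], "grip": 1, "squeeze": 35}}

```text
time: 10.75
position: [0.5249, 0.0484, 0.0469]
tool_rot: [2.293, 2.147, 0.0]
ft_force: [-1.3, -1.2, 3.0]
grip_width: 0.318
```

Handle held at 28 mm with low force. Lift gently.

Emit:
{"name": "carry_out", "arguments": {"motion": [[[0,0,0.003],0],[[0,0,0.008],0],[[0,0,0.015],0],[[0,0,0.025],0],[[0,0,0.037],0],[[0,0,0.05],0],[[0,0,0.063],0],[[0,0,0.076],0],[[0,0,0.089],0],[[0,0,0.101],0],[[0,0,0.112],0],[[0,0,0.121],0],[[0,0,0.128],0],[[0,0,0.132],0],[[0,0,0.134],0],[[0,0,0.134],0],[[0,0,0.134],0],[[0,0,0.134],0],[[0,0,0.134],0],[[0,0,0.134],0]]}}

```text
time: 12.75
position: [0.5247, 0.0486, 0.1804]
tool_rot: [-2.293, -2.147, 0.0]
ft_force: [-0.1, 0.8, -3.1]
grip_width: 0.316
```

```bash
python3 - <<'E'
from h import *
s=get_state(); print(s["time"],s["position"],s["tool_rot"],s["ft_force"],s["torque"],s["grip_width"],abs(s["qd"]).max())
im,K,T=shot("wrist","w5.png"); print(wang(im,K,T,c=(.5275,-.113)))
im2,K,T=shot("scene","s5.png")
b=cv2.resize(im2[90:290,190:430],(640,533)); cv2.imwrite("pics/s5c.png",b)
E
```

```text
12.75 [0.52467981 0.04855467 0.18040348] [-2.29312984e+00 -2.14707640e+00  2.76354627e-04] [-0.08522906  0.81426583 -3.11392485] [-0.02879236  0.0190409   0.02352059] 0.3157553584195063 0.002236017564200683
{'red': (229, [-0.019, 0.0042], np.float64(2.992)), 'green': (229, [-0.0419, 0.0086], np.float64(3.006))}
```

View pics/s5c.png

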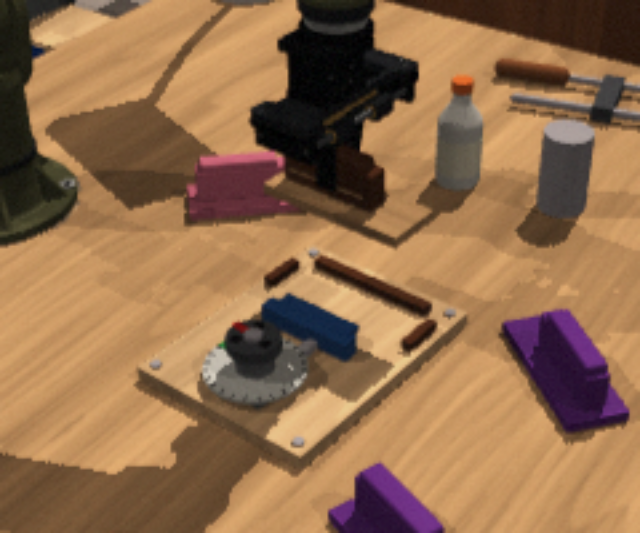

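View pics/w5.png

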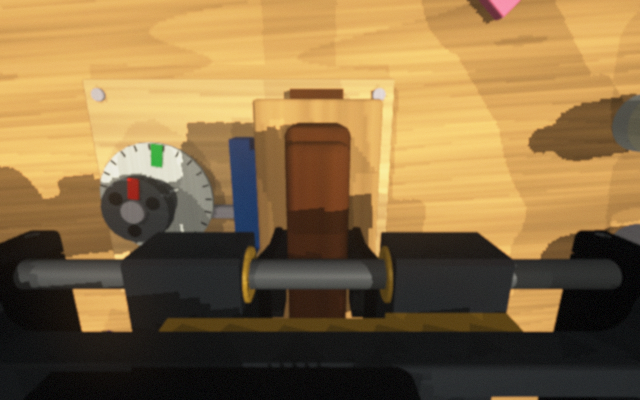

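The block is held level in the gripper, with the sole about (360,205) in the scene crop. It is about 13 cm clear of the empty seat, and the wheel sits at the mark. The bottle and weight are in place.

```bash
python3 - <<'E'
from h import *
print(ticket.close_job()); s=get_state(); print(s["time"],s["position"])
E
```

```text
the job is handed in; nothing more can be done
None
the job is handed in; nothing more can be done
```

The wheel is cranked to the green mark, and the push block was handed in held in the gripper above its seat. I turned the wheel about 2.94 rad counter-clockwise in one grip, then released it. I gripped the block by its dark handle and lifted it 13.4 cm straight up.

**Last checks**
- **Wheel:** the marker read 2.99 rad and the green mark 3.01 rad. That is aligned within measuring error.
- **Block:** held at an opening of about 27.5 mm on the 28 mm handle. It looked level, judged by eye in the pictures and by a wrist moment under 0.04 N m. The arm was still, and the load was about 3.1 N, as expected for 0.3 kg.
- **Other objects:** the bottle and weight looked unmoved in the last picture. The ring and screwdriver were not in it, but the arm never went near them.
- **Time:** about 13 s of the 59 s allowed.

**Disagreements**
- The wrist camera read fixture x about 2–3 mm higher than the top camera.
- The handle's rounded rear end left its x uncertain by a few millimetres. I gripped at a compromise point, and the small wrist moment suggests it was close to the balance point.
- One mid-crank reading gave 0.97 rad where the tool had turned the wheel to about 1.05. The marker was possibly partly hidden then, and later readings agreed.

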